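Pack out the cutlery tray and shut the drawer

ROBOT

A 7-joint arm with a two-finger parallel gripper is mounted at the origin on the work surface. World frame = base frame: x ahead of the robot, y to its left, z up, the work surface at z = 0. Lengths are in m, angles in rad, forces in N, time in s.
With the tool pointing down it reaches from about 0.4 to 0.9 m from the base axis. Payload 5.6 kg.
Tool frame: the origin (TCP) lies midway between the tips of the shut fingers; the grasp point (between the pads) lies 19 mm behind it; y points along the fingers, z is the direction in which the jaws open and shut, and the axes are right-handed (so a half turn about y gives the same grasp; the last joint's range is limited). The gripper opens to 92 mm and grips with 3 to 60 N. Pads are 20 mm wide; open, the fingers measure 128 mm over their backs; the gripper's body (75 mm by 189 mm) begins 69 mm behind the grasp point.
Start: joints at [-1.3, 0.468, -0.012, 1.603, 0.006, 1.071, -0.056], TCP at [0.201, 0.618, 0.215] pointing down, gripper open.
Joint ranges: [-2.53, 2.53], [-0.31, 2.02], [-1.57, 1.55], [0.28, 2.44], [-1.29, 4.43], [0.15, 1.84], [-2.92, 2.92]. Speed limits (rad/s): [2.57, 2.57, 3.14, 3.14, 3.14, 3.14, 3.14].

INTERFACE

Orientations are given as a 3x3 rotation matrix whose columns are the frame's x, y, z axes.
In Python, from station import env, effector, solver, viewer, workorder, search_frame, tip_of gives the robot as it stands. Calls block until the motion is done:
- env.reach(position, orientation): joint-space move of the TCP to a pose.
- env.movel(position, frame=None, rate=0.15): straight line of the TCP; frame=None keeps the orientation; rate is the mean speed in m/s.
- env.goto_joints(angles): joint-space move.
- effector.release() and effector.grasp(squeeze=None): open the fingers fully, or close them until they stop; squeeze is the grip in N (None keeps the last).
- env.pause(seconds).
- solver.inverse_kinematics(position, orientation): joint angles nearest the present ones, or None.
- env.sense(): the state.
- viewer.read_camera(name): name is "side" or "top" or "wrist"; returns (picture, depth): 400x640x3 uint8, red, green, blue; 400x640 float32, m along the optical axis (not along the pixel's ray), 0 where there is no reading.
- viewer.camera_info(name): a dict with "intrinsics" (3x3 intrinsics, pixels), "eye" and "rotation" of the camera in the world; the wrist camera has in their place "T_tool_cam" (4x4, takes a point from camera to tool coordinates, whose origin is the TCP and whose axes are the tool frame's). Camera axes: x right, y up, looking along -z (the intrinsics and any distortion apply to the point x, -y, -z); pixel columns grow to the right and rows downward; lengths in m; the calibration is good to about 2 mm. A picture is of the moment at which its call begins: read the wrist's pose just before it. camera_info takes no time and is no camera call.
A pose or a line that the arm cannot do raises env.PlanningError and nothing moves.
- workorder.finish_job(): hands the job in, once; it reports no verdict.
Trained networks look in the newest picture that a camera, given by its name, has taken for a name from the list of things; names that differ only in an ending like _2 or _b are one class to them, and where a whole thing is asked for, a point or a joint stands for the part that bears it (a point fixed in the world has none). Each returns a list of dicts, best first, with "score" (0 to 1); they miss things now and then, are a little off and sometimes report something else, mostly with a low value. They report only what shows in the picture. A call takes as long as a camera call. They do not tell look-alikes from the thing itself.
- search_frame(camera, name): "at" ([x, y, z] in m, in world coordinates, good to about 4 mm: the middle of the surface that is visible of it).
- tip_of(camera, name): "at" ([x, y, z] in m, in world coordinates, good to about 4 mm: a listed point, or the origin of a listed thing).
The state is a dict: "t": time; "joint_positions": joint angles; "joint_velocities": joint speeds; "tau": joint torques, N m; "ee_pos": TCP position; "tcp_rot": TCP orientation; "wrist_force": force on the tool from outside, world axes, zero at the start; "moment": the same for the moment, N m; "gripper_width": finger opening in m.
Only numpy, scipy, OpenCV 4.12 (cv2) and the standard library are available. Lean on these libraries where they do the work, as an engineer would, in place of code of your own. Each camera call takes 0.05 s, during which the arm holds its last target.

TASK

The cutlery tray in the open drawer is narrower than the drawer. Pick the spacer strip that fills the gap between the tray and the drawer's side snugly, push it on edge down into that gap until it sits fully home on the drawer floor, then push the drawer fully shut. Leave the other strips, the tools and everything else where they are.

Things in the scene. Friction and masses are not known exactly. Their poses are not given: they have to be found in the camera images.
- cabinet: low charcoal drawer unit standing fixed on the counter, 380 mm wide, 300 mm deep, 140 mm high. Origin: middle of the carcass's front edge, at counter height; x points to its back (away from the robot), y to its left, z up. Its only opening is the drawer, under an 18 mm top board; the underside of that board is 122 mm above the counter.
- drawer (a joint): how far the drawer is pulled out, m: 0 fully shut, it starts 0.18 to 0.215 m out. It runs along the unit's x axis (shutting = +x) with a friction of about 2.5 N and stays where it is left.
- drawer_face (a point): point on the outside of the drawer front, mid-width, 112 mm above the counter; moves with the drawer, axes as the cabinet's. The charcoal front is 376 mm wide, 18 mm thick, 3 to 137 mm above the counter. A black bar handle, 11 mm thick, 160 mm long, crosses it 70 mm above the counter, 28 mm out from the face; above 80 mm the face is clear.
- gap (a point): the gap to fill: a slot 24 mm wide (y), 266 mm long (x), along the drawer's left (+y) side, between the plywood drawer side (14 mm thick) and the side wall (8 mm) of the wooden tray fixed in the drawer. Point: on the drawer floor, 38 mm above the counter, mid-width, 80 mm behind the inside of the drawer front. Axes as the cabinet's; moves with the drawer.
- gap_mouth (a point): 64 mm straight above gap, level with the top of the drawer side; the tray rim is 4 mm lower. Two soft rubber buffers on the tray wall, 30 mm above the drawer floor, 35 mm before and behind here, stick 8.5 mm into the slot: they give way, so the 18 mm strip, put in centred here, needs some 5 to 20 N to go down and stays where left. Fully home, it stands 8 mm above this point.
- strip_18: plywood spacer strip standing on edge on the counter: 130 mm long (x), 18 mm thick (y), 72 mm high (z), foot bevelled to 12 mm over the lowest 7 mm; about 0.11 kg. The one that fills the gap. Origin: centre of its underside.
- strip_28: a like plywood strip, 130 x 28 x 72 mm, on edge: bevelled foot, too thick for the gap. Origin: centre of its underside, x along it.
- strip_10: a like plywood strip, 130 x 10 x 72 mm, on edge: too thin to fill the gap. Origin: centre of its underside, x along it.
- level: aluminium spirit level, 230 x 50 x 24 mm, lying on its side on top of the drawer unit. Origin: centre of its underside.
- tape: dark tape measure, 62 x 37 x 66 mm, on the counter. Origin: centre of its underside.
- glue: white wood-glue bottle, 58 mm across, 165 mm high, on the counter. Origin: centre of its underside.
- screwdriver: screwdriver, 210 mm long, lying on the counter. Origin: near its middle, on the counter.
- pencil: flat wooden carpenter's pencil, 180 mm long, 6 mm high, lying on the counter. Origin: its middle, underside.
- screwbox: small open cardboard box of screws, 100 x 75 x 45 mm, on the counter to the right. Origin: centre of its underside.
Not all that is in view belongs to the job. What is shaped like the strip_18 but turquoise is not meant.

How it is judged:
By the outcome, as a careful person would: the job done as asked, in the order asked, and still so for the second after the job is handed in, with the robot touching nothing.
It also fails if it takes over 61 s, if anything falls off the work surface, if the arm or the gripper's body presses on something with over 40 N, if the wrist force passes 120 N, or if a joint passes its speed limit or range.

## Working session

There is one attempt and no reset: what is moved stays moved. The work goes in short steps, each a Python script; the robot and the scene stay as the last script left them, time stands still between calls to the robot, and variables do not carry over. Pictures are saved under pics/ and viewed, and the job is handed in when it is done.

```bash
ls; mkdir -p pics; python3 - <<'E'
from station import env, effector, solver, viewer, workorder, search_frame, tip_of
import cv2
for c in ["side","top","wrist"]:
    p,d=viewer.read_camera(c); cv2.imwrite(f"pics/{c}0.png",p[:,:,::-1])
    i=viewer.camera_info(c); print(c,i)
    if c!="wrist":
        for n in ["strip_18","strip_28","strip_10","gap","gap_mouth","drawer_face","cabinet"]:
            for r in tip_of(c,n)[:4]: print(n,r)
s=env.sense(); print(s)
E
```

```text
pics
side {'intrinsics': array([[399.46547054,   0.        , 312.99739762],
       [  0.        , 399.46547054, 202.01265384],
       [  0.        ,   0.        ,   1.        ]]), 'eye': array([0.26593124, 0.60656116, 0.93045448]), 'rotation': array([[-0.87970187,  0.36507921, -0.30469951],
       [-0.47518985, -0.65082839,  0.59212922],
       [ 0.01786698,  0.6656873 ,  0.74601689]])}
strip_18 {'at': [0.5147, 0.4138, 0.0011], 'score': 0.9}
strip_18 {'at': [0.5074, 0.3337, 0.004], 'score': 0.76}
strip_18 {'at': [0.6144, 0.1331, 0.002], 'score': 0.65}
strip_18 {'at': [0.4796, 0.2443, -0.0003], 'score': 0.64}
strip_28 {'at': [0.5147, 0.4138, 0.0011], 'score': 0.9}
strip_28 {'at': [0.5074, 0.3337, 0.004], 'score': 0.76}
strip_28 {'at': [0.6144, 0.1331, 0.002], 'score': 0.65}
strip_28 {'at': [0.4796, 0.2443, -0.0003], 'score': 0.64}
strip_10 {'at': [0.5147, 0.4138, 0.0011], 'score': 0.9}
strip_10 {'at': [0.5074, 0.3337, 0.004], 'score': 0.76}
strip_10 {'at': [0.6144, 0.1331, 0.002], 'score': 0.65}
strip_10 {'at': [0.4796, 0.2443, -0.0003], 'score': 0.64}
gap {'at': [0.5631, -0.043, 0.04
[... 2449 characters left out ...]
int_velocities': array([ 3.85528654e-04,  1.20642333e-03,  4.09538608e-04,  4.82147314e-05,
       -3.33658482e-04,  1.37236349e-04, -2.24598381e-04]), 'tau': array([-7.95691121e-04, -5.20381916e+01, -1.27531975e-02, -2.44045758e+01,
       -5.65897138e-02,  1.14473022e-02,  3.65922938e-05]), 'ee_pos': array([0.20068775, 0.61824245, 0.21459548]), 'tcp_rot': array([[ 9.51150025e-01,  4.15651014e-05,  3.08729054e-01],
       [-3.08729054e-01, -1.22071296e-05,  9.51150026e-01],
       [ 4.33033429e-05, -9.99999999e-01,  1.22154280e-06]]), 'wrist_force': array([-0.82936231, -0.36491233,  0.11599777]), 'moment': array([-0.00431441,  0.00113632,  0.05503062]), 'gripper_width': 0.09196926400347914}
```

View pics/side0.png

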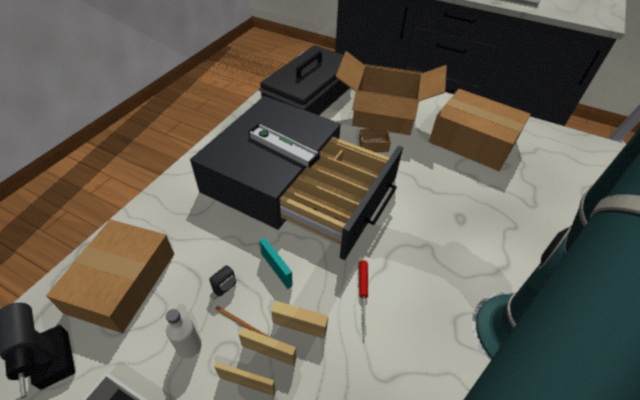

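View pics/top0.png

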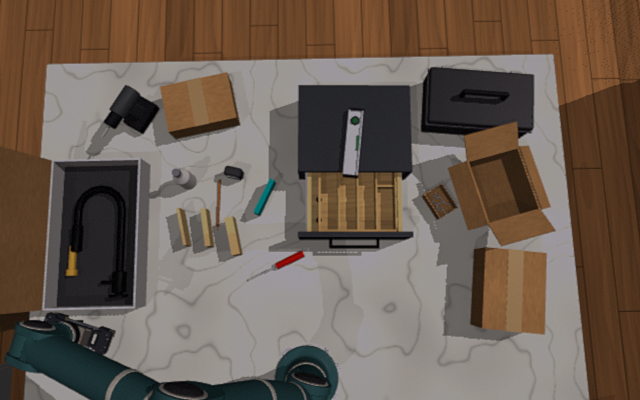

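The three plywood candidates show in the top view at (183,228), (206,228) and (232,236). The turquoise look-alike is at (264,197). I'll measure their thicknesses with the wrist camera from above.

```bash
cat > h.py <<'E'
from station import env, effector, solver, viewer, workorder, search_frame, tip_of
import numpy as np, cv2
def R(yaw):  # tool down; tool x at world yaw
    c,s=np.cos(yaw),np.sin(yaw)
    return np.array([[c,0,-s],[s,0,c],[0,-1,0]])
def cloud(cam):
    s=env.sense(); p,d=viewer.read_camera(cam); i=viewer.camera_info(cam); K=i["intrinsics"]
    if cam=="wrist":
        T=i["T_tool_cam"]; Rw=s["tcp_rot"]@T[:3,:3]; e=s["tcp_rot"]@T[:3,3]+s["ee_pos"]
    else: Rw,e=i["rotation"],i["eye"]
    v,u=np.mgrid[:400,:640]
    P=np.stack([(u-K[0,2])*d/K[0,0],-(v-K[1,2])*d/K[1,1],-d],-1)@Rw.T+e
    P[d<=0]=np.nan
    return p,d,P
E
python3 - <<'E'
from h import *
env.reach([0.47,0.31,0.26],R(0))
p,d,P=cloud("wrist"); cv2.imwrite("pics/w1.png",p[:,:,::-1]); np.save("w1.npy",P)
print(env.sense()["t"])
z=P[...,2]; m=((z>0.062)&(z<0.082)).astype(np.uint8)
n,l,st,c=cv2.connectedComponentsWithStats(m)
for k in range(1,n):
    if st[k,4]>150:
        q=P[l==k]; r=cv2.minAreaRect((q[:,:2]*1000).astype(np.float32)); print(st[k],c[k].round(),[np.round(x,1) for x in r],q[:,2].mean().round(4),p[l==k].mean(0).round())
E
```

```text
2.425
[ 524    0   57  268 3399] [552. 129.] [array([433.8, 550.3]), array([282.9,   3.6]), np.float64(0.0)] 0.0721 [109. 107. 104.]
[ 581    3   59  265 3533] [617. 107.] [array([435.4, 625.2]), array([281.3,  32.1]), np.float64(3.3)] 0.0659 [17. 17. 18.]
[ 231  127   55  120 3228] [258. 186.] [array([480.4, 242. ]), array([130.2,  28.6]), np.float64(11.4)] 0.0719 [197. 182. 137.]
[ 326  157   31  114 1843] [341. 213.] [array([511.4, 332.9]), array([130.6,  18. ]), np.float64(8.0)] 0.0721 [202. 187. 141.]
[400 162  21  67 729] [410. 194.] [array([488.6, 408.7]), array([75.3, 10.7]), np.float64(12.0)] 0.0713 [190. 172. 130.]
[  0 173  59  21 414] [ 39. 180.] [array([466. , -10.7]), array([63.7, 17.5]), np.float64(72.0)] 0.0719 [27. 27. 28.]
[  18  196   35   72 1499] [ 36. 232.] [array([533.2,  -9.9]), array([10.3, 87. ]), np.float64(88.7)] 0.0726 [94. 90. 87.]
[245 345  48  28 905] [268. 359.] [array([703.7, 242.9]), array([58.3, 30.8]), np.float64(76.5)] 0.0654 [56. 55. 56.]
```

```bash
python3 -c "
import cv2
p=cv2.imread('pics/w1.png')[100:320,200:480]; cv2.imwrite('pics/w1c.png',cv2.resize(p,None,fx=2.6,fy=2.6))"
```

```text
(no output)
```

View pics/w1c.png

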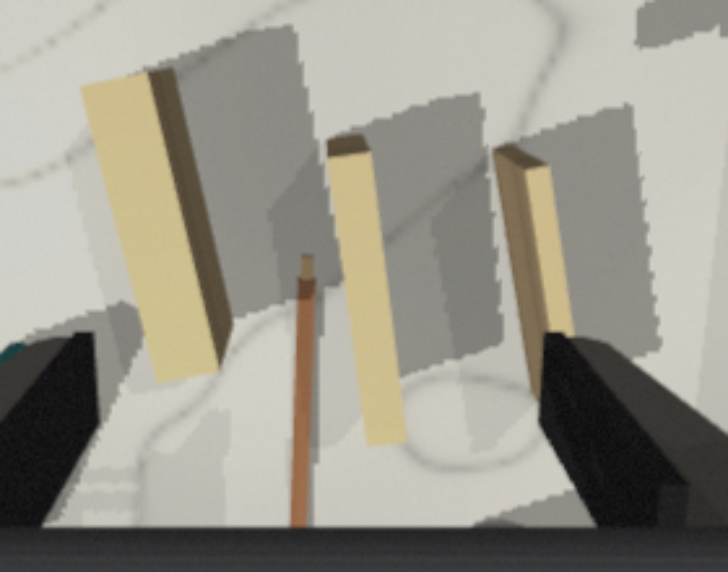

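The crop shows the middle strip (wrist px (341,213)) measures 18.0 mm. The left one (258,186) measures 28.6 mm and the right one (410,194) 10.7 mm, so the middle one is strip_18. I'll look at the gap with the same camera before grasping.

```bash
python3 - <<'E'
from h import *
env.reach([0.50,-0.06,0.27],R(0))
p,d,P=cloud("wrist"); cv2.imwrite("pics/w2.png",p[:,:,::-1]); np.save("w2.npy",P)
print(env.sense()["t"],env.sense()["ee_pos"])
for n in ["gap","gap_mouth","drawer_face"]:
    print(n,tip_of("wrist",n)[:2])
E
```

```text
3.8667 [ 0.50034697 -0.05839434  0.26987437]
gap [{'at': [0.5646, -0.0354, 0.0428], 'score': 0.82}]
gap_mouth [{'at': [0.5636, -0.0372, 0.1015], 'score': 0.67}]
drawer_face [{'at': [0.4599, -0.1713, 0.1121], 'score': 0.85}]
```

View pics/w2.png

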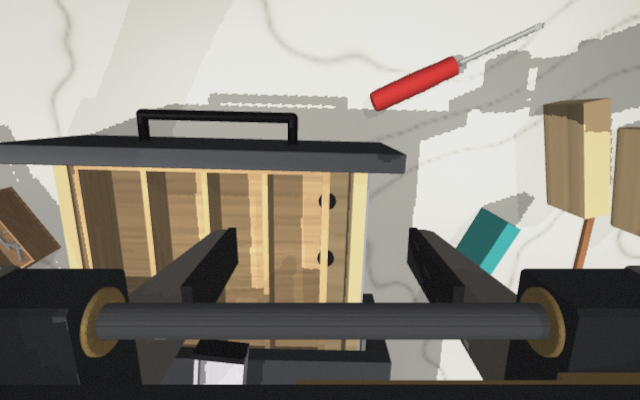

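The slot is visible between the tray rim (column ~325) and the drawer side (column ~357), and the buffers are at (327,201) and (325,258). Next I'll fit its lines.

```bash
python3 - <<'E'
from h import *
P=np.load("w2.npy"); p=cv2.imread("pics/w2.png").astype(int)
z=P[...,2];x=P[...,0];y=P[...,1]
print("z hist side", [np.round(z[v,357],3) for v in (180,220,260,300)],[np.round(z[v,324],3) for v in (180,220,280,300)])
# drawer front face top z~0.137
m=(z>0.128)&(z<0.146)&(p.sum(2)<250)&(x<0.5); q=P[m]; 
m2=np.zeros(m.shape,np.uint8); m2[m]=1; n,l,st,c=cv2.connectedComponentsWithStats(m2); k=1+st[1:,4].argmax(); q=P[l==k]
print("front",st[k],np.round(cv2.minAreaRect((q[:,:2]*1000).astype(np.float32))[0],1),cv2.minAreaRect((q[:,:2]*1000).astype(np.float32))[1:],q[:,2].mean())
# rows: side strip extents & rim extents
A=[]
for v in range(180,290,6):
    r=z[v]; s=np.where((r>0.092)&(r<0.112)&(np.arange(640)>315)&(np.arange(640)<380)&(x[v]>.47))[0]
    g=np.split(s,np.where(np.diff(s)>1)[0]+1)
    print(v,[(int(a[0]),int(a[-1]),np.round(P[v,a[0]],4)[:2],np.round(P[v,a[-1]],4)[:2],round(float(z[v,a].mean()),4)) for a in g if len(a)>2])
E
```

```text
z hist side [np.float64(0.103), np.float64(0.103), np.float64(0.102), np.float64(0.102)] [np.float64(0.099), np.float64(0.099), np.float64(0.099), np.float64(0.096)]
front [   0  142  406   31 2981] [ 470.4 -166.7] ((365.05718994140625, 18.018686294555664), 88.61612701416016) 0.13641563499531054
180 [(323, 329, array([ 0.4978, -0.0576]), array([ 0.4978, -0.0515]), 0.0985), (353, 367, array([ 0.4978, -0.0267]), array([ 0.4971, -0.0127]), 0.1017)]
186 [(322, 329, array([ 0.5044, -0.0587]), array([ 0.5041, -0.0514]), 0.0981), (353, 366, array([ 0.504 , -0.0266]), array([ 0.5031, -0.0137]), 0.102)]
192 [(322, 329, array([ 0.5111, -0.0587]), array([ 0.5107, -0.0514]), 0.0979), (352, 366, array([ 0.5118, -0.027 ]), array([ 0.5094, -0.0135]), 0.1017)]
198 [(322, 329, array([ 0.5171, -0.0586]), array([ 0.517 , -0.0513]), 0.0983), (352, 366, array([ 0.5174, -0.0271]), array([ 0.5157, -0.0133]), 0.1015)]
204 [(322, 329, array([ 0.5235, -0.0586]), array([ 0.5234, -0.0513]), 0.0985), (352, 365, array([ 0.5233, -0.0272]), array([ 0.5221, -0.0141]), 0.102)]
210 [(322, 328, array([ 0.5301, -0.0586]
[... 1396 characters left out ...]
53 ]), 0.0982), (349, 362, array([ 0.5919, -0.0288]), array([ 0.5898, -0.0151]), 0.1019)]
270 [(320, 326, array([ 0.599 , -0.0607]), array([ 0.5986, -0.0541]), 0.0982), (349, 361, array([ 0.5974, -0.0289]), array([ 0.5962, -0.0161]), 0.1019)]
276 [(320, 326, array([ 0.6059, -0.0607]), array([ 0.6065, -0.054 ]), 0.0978), (348, 361, array([ 0.6079, -0.0293]), array([ 0.6037, -0.0158]), 0.1019)]
282 [(320, 326, array([ 0.6139, -0.0607]), array([ 0.6134, -0.054 ]), 0.098), (348, 361, array([ 0.6141, -0.0294]), array([ 0.6116, -0.0154]), 0.1018)]
288 [(320, 326, array([ 0.6207, -0.0607]), array([ 0.6206, -0.054 ]), 0.0985), (348, 360, array([ 0.6195, -0.0295]), array([ 0.6184, -0.0164]), 0.1021)]
```

Gap centre is at (0.5625, −0.0403) with yaw −0.024 rad. The strip and gap measurements are consistent, so I'll grasp the strip now.

```bash
python3 - <<'E'
from h import *
F=R(np.deg2rad(8.0))
env.reach([0.5114,0.3329,0.16],F)
env.movel([0.5114,0.3329,0.044],F,rate=0.12)
effector.grasp(squeeze=45)
s=env.sense(); print(s["t"],s["gripper_width"],s["ee_pos"],s["wrist_force"])
env.movel([0.5114,0.3329,0.26],F,rate=0.2)
env.reach([0.5625,-0.0403,0.22],R(-0.024))
env.pause(0.2)
s=env.sense(); print(s["t"],s["gripper_width"],s["ee_pos"],s["wrist_force"]); print(s["tcp_rot"])
p,d,P=cloud("wrist"); cv2.imwrite("pics/w3.png",p[:,:,::-1]); np.save("w3.npy",P)
p,d,P=cloud("side"); cv2.imwrite("pics/s3.png",p[:,:,::-1])
E
```

```text
7.75 0.01756339563274871 [0.51139241 0.33287864 0.04396533] [-0.35438047  0.12214959 -0.01607294]
10.6 0.017520878328621828 [ 0.56273591 -0.03890557  0.22002997] [-0.03454856 -0.54302992 -1.05369093]
[[ 9.99764061e-01  1.55822308e-04  2.17209291e-02]
 [-2.17209790e-02  3.26448546e-04  9.99764018e-01]
 [ 1.48694771e-04 -9.99999935e-01  3.29756137e-04]]
```

View pics/w3.png

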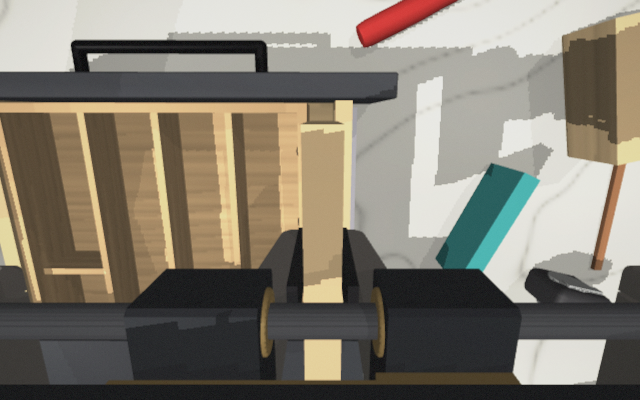

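View pics/s3.png

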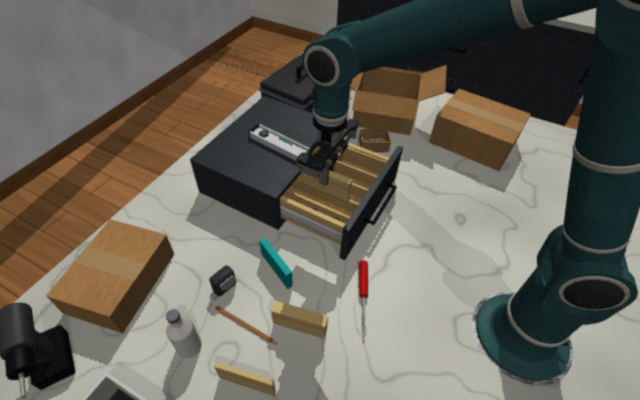

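The strip hangs above the slot, with its top at px (322,130–290). I'll check it against the gap in the same image.

```bash
python3 - <<'E'
from h import *
P=np.load("w3.npy");z=P[...,2]
cols=np.arange(640)
for v in range(105,235,9):
    r=z[v]
    o=[]
    for lo,hi in ((0.23,0.26),(0.1,0.106),(0.094,0.1)):
        s=np.where((r>lo)&(r<hi)&(cols>285)&(cols<365))[0]
        for a in np.split(s,np.where(np.diff(s)>1)[0]+1):
            if len(a)>2:o.append((int(a[0]),int(a[-1]),np.round(P[v,a[0]],4)[:2],np.round(P[v,a[-1]],4)[:2],round(float(r[a].mean()),4)))
    print(v,o)
print(env.sense()["ee_pos"],env.sense()["joint_velocities"].round(4))
E
```

```text
105 [(336, 352, array([ 0.4873, -0.0259]), array([ 0.4876, -0.0127]), 0.102), (286, 306, array([ 0.4863, -0.0675]), array([ 0.4867, -0.0508]), 0.098)]
114 [(336, 352, array([ 0.4945, -0.0259]), array([ 0.4948, -0.0128]), 0.1022), (298, 306, array([ 0.4938, -0.0577]), array([ 0.494, -0.051]), 0.0983)]
123 [(302, 343, array([ 0.4976, -0.0462]), array([ 0.498 , -0.0286]), 0.2412), (344, 352, array([ 0.5019, -0.0194]), array([ 0.5021, -0.0127]), 0.1024), (298, 301, array([ 0.5012, -0.0579]), array([ 0.5012, -0.0555]), 0.0987)]
132 [(301, 318, array([ 0.501 , -0.0464]), array([ 0.5012, -0.0394]), 0.2482), (320, 344, array([ 0.5012, -0.0385]), array([ 0.5014, -0.0287]), 0.2483), (346, 351, array([ 0.5094, -0.0177]), array([ 0.5095, -0.0136]), 0.102), (298, 300, array([ 0.5087, -0.0583]), array([ 0.5087, -0.0566]), 0.0981)]
141 [(301, 344, array([ 0.5047, -0.0465]), array([ 0.5051, -0.0286]), 0.2482), (345, 351, array([ 0.5167, -0.0187]), array([ 0.5169, -0.0136]), 0.1023), (298, 300, array([ 0.5162, -0.0586]), array([ 0.5162, -0.0568]), 0.0985)]
150 [(301, 343, array([ 0.5085, -0.0467]), a
[... 1468 characters left out ...]
(299, 301, array([ 0.5719, -0.0599]), array([ 0.5719, -0.0581]), 0.0985)]
213 [(302, 342, array([ 0.5355, -0.0472]), array([ 0.5364, -0.0297]), 0.2485), (343, 350, array([ 0.5806, -0.0207]), array([ 0.5802, -0.0146]), 0.1022), (299, 301, array([ 0.5807, -0.0603]), array([ 0.5802, -0.0584]), 0.0986)]
222 [(303, 342, array([ 0.54 , -0.047]), array([ 0.5403, -0.0298]), 0.2484), (343, 349, array([ 0.5885, -0.0208]), array([ 0.589 , -0.0154]), 0.1022), (299, 302, array([ 0.5888, -0.0605]), array([ 0.5891, -0.0579]), 0.0984)]
231 [(303, 342, array([ 0.5444, -0.0471]), array([ 0.5446, -0.0298]), 0.2485)]
[ 0.56261861 -0.03950575  0.219985  ] [ 0.0044 -0.0021  0.0032  0.0006  0.0005 -0.0008  0.0003]
```

The strip's centre tracks the TCP to within 0.5 mm and its yaw matches the gap's. Now I'll lower it in stages.

```bash
python3 - <<'E'
from h import *
F=R(-0.024)
env.movel([0.5625,-0.0403,0.150],F,rate=0.1); env.pause(0.3)
def pr(): 
    s=env.sense(); print(round(s["t"],2),s["ee_pos"].round(4),s["wrist_force"].round(2),s["moment"].round(2),round(s["gripper_width"],4))
    return s
s=pr()
for z in (0.138,0.13,0.122,0.114,0.1055):
    env.movel([0.5625,-0.0403,z],F,rate=0.05); s=pr()
    if s["wrist_force"][2]>30 or abs(s["wrist_force"][1])>15: print("stop"); break
p,d,P=cloud("wrist"); cv2.imwrite("pics/w4.png",p[:,:,::-1]); np.save("w4.npy",P)
E
```

```text
11.85 [ 0.5628 -0.0402  0.1505] [ 0.39  0.24 -1.49] [ 0.01  0.03 -0.  ] 0.0179
12.24 [ 0.5621 -0.0403  0.1374] [-0.59 -0.15 -0.51] [ 0.   -0.04  0.03] 0.0175
12.55 [ 0.5621 -0.0403  0.1295] [-0.41 -0.36 -1.56] [ 0.03 -0.   -0.02] 0.0178
12.86 [ 0.5622 -0.0403  0.1216] [-1.    1.12 -1.56] [ 0.04 -0.03 -0.02] 0.0178
13.17 [ 0.5628 -0.0389  0.1138] [ 1.29  4.19 -2.72] [ 1.16 -0.42 -0.03] 0.0177
13.48 [ 0.5629 -0.0376  0.1051] [ 2.59  7.75 -4.72] [ 2.12 -0.74 -0.07] 0.0177
```

View pics/w4.png

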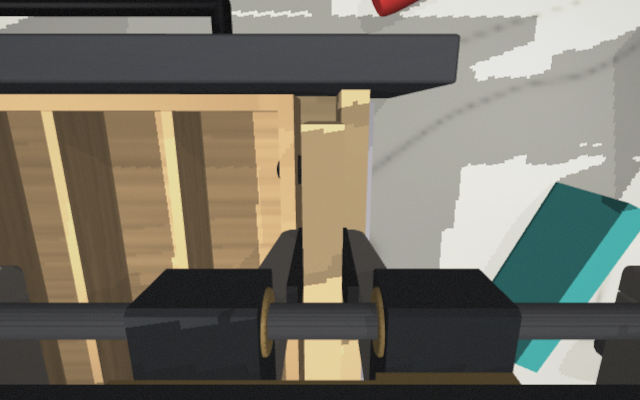

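The strip is in the slot with its foot past the buffers, and they push it 2–3 mm toward +y. I'll release, then press it home with shut fingers.

```bash
python3 - <<'E'
from h import *
F=R(-0.024)
def pr(): 
    s=env.sense(); print(round(s["t"],2),s["ee_pos"].round(4),s["wrist_force"].round(2),s["moment"].round(2),round(s["gripper_width"],4))
    return s
effector.release(); pr()
x,y=0.5625,-0.0385
env.movel([x,y,0.16],F,rate=0.12)
effector.grasp(squeeze=20); pr()
p,d,P=cloud("wrist"); cv2.imwrite("pics/w5.png",p[:,:,::-1]); np.save("w5.npy",P)
env.movel([x,y,0.136],F,rate=0.08)
for z in np.arange(0.131,0.1069,-0.003):
    env.movel([x,y,z],F,rate=0.03); s=pr()
    if s["wrist_force"][2]>38: print("stop"); break
E
```

```text
14.69 [ 0.5625 -0.0403  0.1055] [0.71 0.09 0.75] [ 0.04  0.02 -0.  ] 0.0921
16.65 [ 0.5625 -0.0385  0.16  ] [ 0.85 -0.3  -0.39] [-0.02  0.01  0.01] 0.0009
17.47 [ 0.5632 -0.0387  0.1314] [ 1.41 -0.67  0.57] [-0.05 -0.27  0.02] 0.0008
17.72 [ 0.5636 -0.0384  0.1286] [1.53 0.67 2.94] [ 0.08 -0.49  0.01] 0.0005
17.97 [ 0.5632 -0.0382  0.1254] [2.21 1.37 2.54] [ 0.25 -0.56 -0.03] 0.0003
18.22 [ 0.5628 -0.0381  0.1222] [3.06 1.84 2.5 ] [ 0.43 -0.49 -0.02] 0.0003
18.47 [ 0.5623 -0.0383  0.1189] [1.17 2.37 2.89] [ 0.41 -0.39  0.04] 0.0004
18.72 [ 0.5621 -0.0385  0.1157] [0.53 1.58 3.21] [ 0.42 -0.25  0.01] 0.0002
18.97 [ 0.5619 -0.0388  0.1126] [0.67 0.79 1.69] [ 0.19 -0.19  0.02] 0.0004
19.22 [ 0.5624 -0.0389  0.1104] [-0.15  1.22  6.6 ] [0.17 0.15 0.  ] 0.0007
19.47 [ 0.5657 -0.0389  0.1104] [-0.22  1.02 19.76] [ 0.22  0.03 -0.03] 0.0006
```

View pics/w5.png

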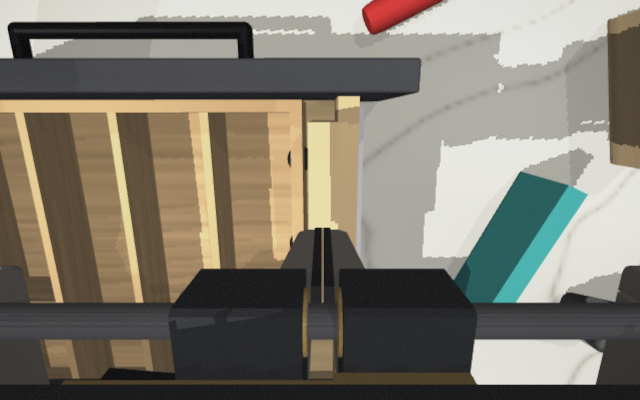

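The fingers stopped at z = 0.1104 while the force rose to 20 N, which matches the expected home height of 0.110. I'll back off and check that the strip is level at both ends.

```bash
python3 - <<'E'
from h import *
F=R(-0.024)
env.movel([0.5625,-0.0385,0.16],F,rate=0.15)
env.reach([0.46,-0.10,0.235],F); env.pause(0.1)
p,d,P=cloud("wrist"); cv2.imwrite("pics/w6.png",p[:,:,::-1]); np.save("w6.npy",P)
z=P[...,2]; x=P[...,0];y=P[...,1]
c=-0.0403-0.024*(x-0.5625)
for a in np.arange(0.49,0.64,0.01):
    m=(abs(x-a)<0.005)&(abs(y-c)<0.014)
    if m.any():
        h=m&(z>0.105)
        print(round(a,3),m.sum(),h.sum(), np.median(z[h]).round(4) if h.any() else None, (y[h].min().round(4),y[h].max().round(4)) if h.any() else None)
m=(z>0.128)&(z<0.146)&(x<0.5)&(p.sum(2)<250)
mm=m.astype(np.uint8); n,l,st,cc=cv2.connectedComponentsWithStats(mm); k=1+st[1:,4].argmax(); q=P[l==k]; r=cv2.minAreaRect((q[:,:2]*1000).astype(np.float32)); print(r)
print(env.sense()["t"])
E
```

```text
0.49 3 3 0.1356 (np.float64(-0.0334), np.float64(-0.0284))
0.5 265 88 0.1097 (np.float64(-0.045), np.float64(-0.0269))
0.51 289 206 0.1101 (np.float64(-0.0452), np.float64(-0.0268))
0.52 284 199 0.1101 (np.float64(-0.0456), np.float64(-0.0271))
0.53 272 180 0.1101 (np.float64(-0.0456), np.float64(-0.0278))
0.54 63 0 None None
0.55 18 0 None None
((472.38665771484375, -171.36512756347656), (374.38970947265625, 17.924640655517578), 88.44620513916016)
20.7333
```

View pics/w6.png

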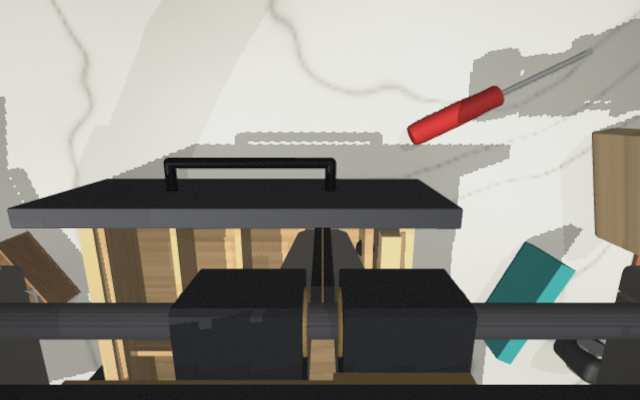

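The strip's front end measures 0.1101 m, level with the centre where I pressed, so it is fully home. Next I'll shut the drawer by pushing at mid-width of the face, above the handle.

```bash
python3 - <<'E'
from h import *
F=R(-0.024); u=np.array([np.cos(-.024),np.sin(-.024),0])
f=np.array([0.4634,-0.1712,0.104])
def pr(): 
    s=env.sense(); print(round(s["t"],2),s["ee_pos"].round(4),s["wrist_force"].round(2),s["moment"].round(2)); return s
st=f-0.04*u
env.movel([st[0],st[1],0.2],F,rate=0.2)
env.movel(st,F,rate=0.12); pr()
env.movel(f-0.008*u,F,rate=0.06); pr()
env.movel(f+0.165*u,F,rate=0.09); pr()
for a in np.arange(0.170,0.235,0.004):
    env.movel(f+a*u,F,rate=0.04); s=pr()
    if abs(s["wrist_force"][0])>15: print("stop at",a); break
env.pause(0.2); pr()
E
```

```text
22.27 [ 0.424  -0.1703  0.1045] [ 0.29 -0.32  0.46] [-0.01 -0.01  0.04]
22.95 [ 0.4554 -0.171   0.1038] [-0.57  0.2  -0.04] [ 0.04 -0.01  0.03]
25.02 [ 0.6285 -0.175   0.104 ] [-1.24 -0.33  0.08] [ 0.04  0.17 -0.01]
25.3 [ 0.634  -0.1752  0.1042] [-0.62 -0.67 -0.46] [ 0.05 -0.01 -0.  ]
25.55 [ 0.6379 -0.1754  0.104 ] [-0.31  0.91  0.56] [ 0.03  0.   -0.01]
25.8 [ 0.6419 -0.1755  0.104 ] [-1.05  0.27 -0.11] [-0.01  0.05  0.03]
26.05 [ 0.6455 -0.1755  0.1039] [ 0.36 -0.04 -0.13] [ 0.02  0.09 -0.03]
26.3 [ 0.6493 -0.1757  0.1039] [-1.46 -0.17  0.18] [-0.01  0.31 -0.04]
26.55 [ 0.651  -0.1758  0.1037] [-8.49  1.3   4.29] [0.28 1.68 0.06]
26.8 [ 0.6509 -0.1757  0.1038] [-20.38   3.4   13.28] [0.61 4.14 0.08]
stop at 0.19400000000000003
27.0 [ 0.6509 -0.1757  0.1038] [-20.42   3.95  13.41] [0.67 4.14 0.09]
```

The push hit a hard stop at the expected place (face x ≈ 0.66). I'll back off and check from above.

```bash
python3 - <<'E'
from h import *
F=R(-0.024)
env.movel([0.59,-0.1742,0.104],F,rate=0.1)
env.movel([0.56,-0.1742,0.24],F,rate=0.2)
env.reach([0.5,-0.1742,0.30],F); env.pause(0.2)
p,d,P=cloud("wrist"); cv2.imwrite("pics/w7.png",p[:,:,::-1])
z=P[...,2];x=P[...,0];y=P[...,1]
for yy in (-0.32,-0.27,-0.22,-0.1,-0.05,-0.02):
    m=(abs(y-yy)<0.003)&(z>0.125)&(z<0.15)&(x<0.78)
    if m.any(): print(yy,m.sum(),np.sort(x[m])[:3].round(4), [ (x[m&(abs(x-a)<.002)].mean().round(4), z[m&(abs(x-a)<.002)].mean().round(4)) for a in np.arange(.66,.70,.004) if (m&(abs(x-a)<.002)).any()])
print(tip_of("wrist","drawer_face")[:1])
for c in("top","side"):
    q,_,_=cloud(c); cv2.imwrite(f"pics/{c}7.png",q[:,:,::-1])
    print(c,tip_of(c,"drawer_face")[:1],tip_of(c,"cabinet")[:1])
print(env.sense()["t"])
E
```

```text
[]
top [{'at': [0.6582, -0.1738, 0.1136], 'score': 0.78}] [{'at': [0.6817, -0.176, 0.002], 'score': 0.76}]
side [{'at': [0.6614, -0.1778, 0.1125], 'score': 0.94}] [{'at': [0.6768, -0.1749, 0.0007], 'score': 0.61}]
29.7083
```

View pics/w7.png

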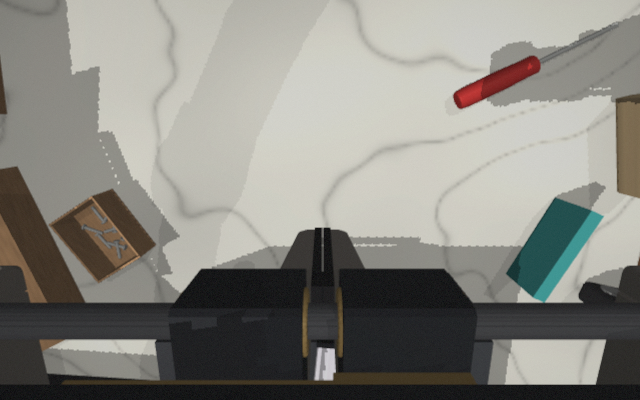

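View pics/side7.png

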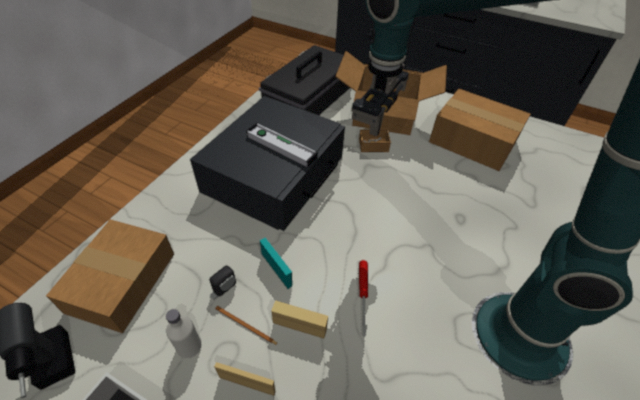

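View pics/top7.png

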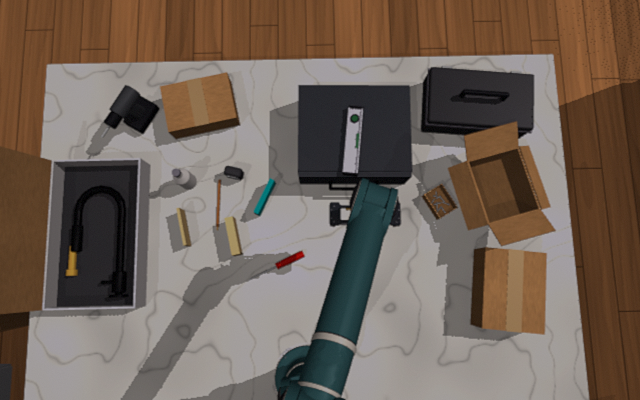

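The drawer looks shut in both views. Let me check the seam and whether the level moved.

```bash
python3 - <<'E'
from h import *
a=cv2.imread("pics/top0.png")[80:200,290:420];b=cv2.imread("pics/top7.png")[80:200,290:420]
c=cv2.imread("pics/side7.png")[90:230,185:355]; c0=cv2.imread("pics/side0.png")[90:230,185:355]
f=lambda i,w,h:cv2.resize(i,(w,h),interpolation=cv2.INTER_CUBIC)
cv2.imwrite("pics/cmp.png",np.vstack([np.hstack([f(a,325,300),f(b,325,300)]),np.hstack([f(c0,325,268),f(c,325,268)])]))
p,d,P=cloud("top"); z=P[...,2]
for col in (310,320,395,405):
    v=np.where((z[:,col]>0.12)&(np.arange(400)>70)&(np.arange(400)<200))[0]; print(col,v[0],v[-1],P[v[0],col].round(4),P[v[-1],col].round(4))
p,d,P=cloud("side");
E
```

```text
310 85 177 [ 0.9821 -0.0334  0.1405] [ 0.664  -0.0271  0.134 ]
320 85 177 [ 0.9819 -0.0675  0.1392] [ 0.6636 -0.0602  0.1321]
395 85 199 [ 0.9748 -0.3224  0.1435] [ 0.5003 -0.2139  0.6734]
405 85 177 [ 0.9736 -0.3562  0.1444] [ 0.657  -0.3421  0.1345]
```

View pics/cmp.png

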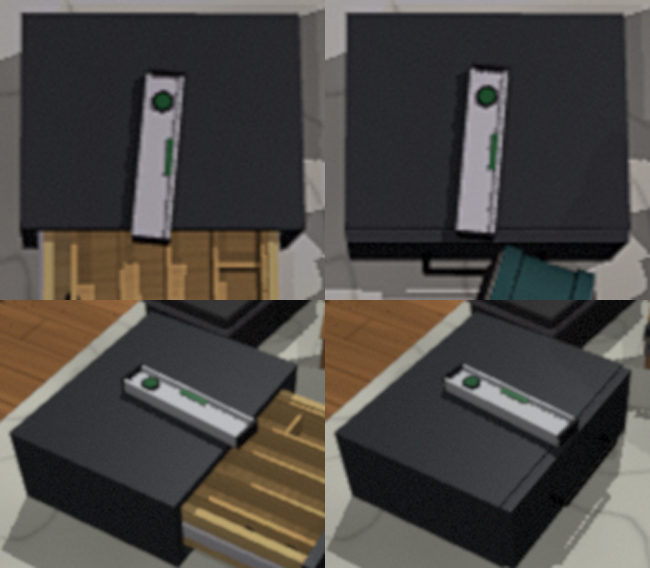

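Face to back measures 0.317 m, so the drawer is shut. The level, though, appears to have moved a little (top-view crop), probably nudged by the fingers above the board edge. I'll measure how far.

```bash
python3 - <<'E'
from h import *
for nm,box in (("top",(95,182,335,372)),("side",(115,170,240,325))):
    v0,v1,u0,u1=box; out=[]
    for k in "07":
        g=cv2.cvtColor(cv2.imread(f"pics/{nm}{k}.png"),cv2.COLOR_BGR2GRAY)[v0:v1,u0:u1].astype(np.float32)
        out.append(g)
        m=(g>110).astype(np.uint8); n,l,st,cc=cv2.connectedComponentsWithStats(m); j=1+st[1:,4].argmax()
        vu=np.argwhere(l==j)[:,::-1].astype(np.float32)+[u0,v0]; print(nm,k,st[j],cv2.minAreaRect(vu.astype(np.float32)))
    t=cv2.imread(f"pics/{nm}0.png",0)
    T=np.eye(2,3,dtype=np.float32)
    try:
        cc,T=cv2.findTransformECC(out[0],out[1],T,cv2.MOTION_EUCLIDEAN,(3,200,1e-6),((cv2.GaussianBlur((out[0]>90).astype(np.uint8),(0,0),2)>0)*255).astype(np.uint8)*0+255); print(cc,T)
    except Exception as e: print(e)
P=np.load("w2.npy");z=P[...,2];p=cv2.imread("pics/w2.png")
m=(z>0.155)&(z<0.172)&(p.min(2)>120); q=P[m]; print("w2 level",len(q)); 
if len(q): print(q.min(0),q.max(0), cv2.minAreaRect((q[:,:2]*1000).astype(np.float32)))
E
```

```text
top 0 [  8  15  20  65 793] ((352.68975830078125, 142.14279174804688), (14.84117317199707, 63.7516975402832), 5.355824947357178)
top 7 [  8  13  20  65 815] ((352.4686584472656, 140.18841552734375), (14.854053497314453, 63.8109130859375), 5.04245138168335)
0.9409933164775759 [[ 0.9999892   0.0046474  -0.42251584]
 [-0.0046474   0.9999892  -2.2096334 ]]
side 0 [ 10   9  67  38 675] ((283.1000061035156, 141.80001831054688), (67.9764633178711, 12.969194412231445), 26.56505012512207)
side 7 [  9   9  66  37 647] ((281.26837158203125, 141.4810791015625), (67.24141693115234, 12.847615242004395), 25.70995330810547)
0.9561143780193235 [[ 0.999986    0.00529248 -2.3185997 ]
 [-0.00529248  0.999986   -0.46836406]]
w2 level 778
[ 0.66138485 -0.18425287  0.15500152] [ 0.69575952 -0.13488504  0.16375986] ((680.4638671875, -159.8438262939453), (48.11033630371094, 34.254791259765625), 84.67922973632812)
```

The level's centre slid about 6.5 mm backward (+x), because its overhanging end was nudged by the fingers. There is time to put it back, so I'll take it across its 50 mm width, slide it forward and let go.

```bash
python3 - <<'E'
from h import *
effector.release()
env.reach([0.765,-0.168,0.28],R(-0.09)); env.pause(0.4)
p,d,P=cloud("wrist"); cv2.imwrite("pics/w8.png",p[:,:,::-1]); np.save("w8.npy",P)
z=P[...,2]
m=((z>0.157)&(z<0.172)).astype(np.uint8); n,l,st,cc=cv2.connectedComponentsWithStats(m)
for k in np.argsort(-st[1:,4])[:3]+1:
    q=P[l==k]; print(st[k],cv2.minAreaRect((q[:,:2]*1000).astype(np.float32)),q[:,2].mean())
for a in np.arange(0.66,0.86,0.012):
    h=(abs(P[...,0]-a)<.003)&(z>0.157)&(z<0.172)
    if h.any(): print(a.round(3),P[...,1][h].min().round(4),P[...,1][h].max().round(4),np.median(z[h]).round(4))
s=env.sense();print(s["t"],s["ee_pos"])
E
```

```text
[ 292   72   63  230 3342] ((767.7140502929688, -170.176513671875), (50.08470916748047, 208.43092346191406), 83.46529388427734) 0.16173362216672038
[303 270  33  31 758] ((854.9459228515625, -179.0849151611328), (30.565610885620117, 32.136356353759766), 88.5863265991211) 0.16040710079822043
[332 264   3   4   5] ((835.6060180664062, -164.7591094970703), (1.0929604768753052, 3.796427011489868), 55.67735290527344) 0.15722250072399963
0.66 -0.1832 -0.1711 0.1628
0.672 -0.1822 -0.1337 0.1626
0.684 -0.1836 -0.1353 0.162
0.696 -0.1849 -0.1369 0.1622
0.708 -0.1862 -0.1386 0.1623
0.72 -0.1875 -0.1395 0.1619
0.732 -0.1897 -0.1411 0.1623
0.744 -0.191 -0.1428 0.1623
0.756 -0.1923 -0.1437 0.1592
0.768 -0.1937 -0.1455 0.1596
0.78 -0.195 -0.1472 0.1594
0.792 -0.1964 -0.1481 0.1594
0.804 -0.1977 -0.1499 0.1622
0.816 -0.1991 -0.1508 0.1625
0.828 -0.2003 -0.1525 0.1624
0.84 -0.2016 -0.1533 0.1604
0.852 -0.2029 -0.1553 0.161
32.6667 [ 0.76484599 -0.16802503  0.28047099]
```

View pics/w8.png

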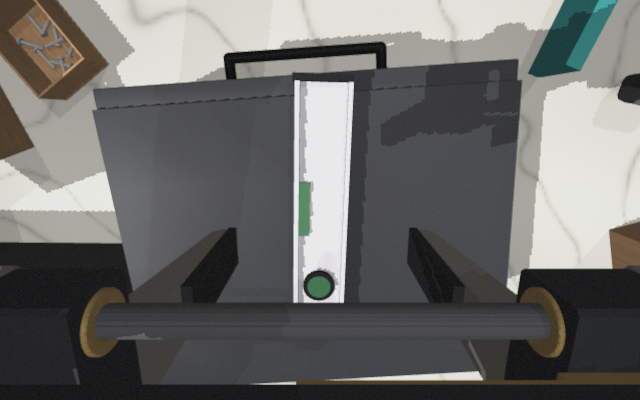

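```bash
python3 - <<'E'
from h import *
def pr(): 
    s=env.sense(); print(round(s["t"],2),s["ee_pos"].round(4),s["wrist_force"].round(2),round(s["gripper_width"],4)); return s
F=R(-0.114); G=R(-0.118)
env.movel([0.765,-0.1694,0.19],F,rate=0.12)
env.movel([0.765,-0.1694,0.147],F,rate=0.07); pr()
effector.grasp(squeeze=8); pr()
env.movel([0.7584,-0.1697,0.147],G,rate=0.02); env.pause(0.3); pr()
effector.release(); pr()
env.movel([0.7584,-0.1697,0.21],G,rate=0.12)
env.movel([0.58,-0.17,0.30],R(-0.1),rate=0.2) ; env.reach([0.45,0.05,0.35],R(0)); env.pause(0.2)
for c in("top","side"):
    q,_,P=cloud(c); cv2.imwrite(f"pics/{c}9.png",q[:,:,::-1])
    if c=="top":
        z=P[...,2]
        for col in (310,320,395,405):
            v=np.where((z[:,col]>0.12)&(z[:,col]<.15)&(np.arange(400)>70)&(np.arange(400)<200))[0]; print(col,v[0],v[-1],P[v[0],col].round(4),P[v[-1],col].round(4))
for nm,box in (("top",(95,182,335,372)),("side",(115,170,240,325))):
    v0,v1,u0,u1=box
    for k in "079":
        g=cv2.imread(f"pics/{nm}{k}.png",0)[v0:v1,u0:u1]
        n,l,st,cc=cv2.connectedComponentsWithStats((g>110).astype(np.uint8)); j=1+st[1:,4].argmax()
        vu=np.argwhere(l==j)[:,::-1].astype(np.float32); print(nm,k,cv2.minAreaRect(vu),vu.mean(0))
pr()
a,b=[cv2.imread(f"pics/top{k}.png") for k in "09"]
cv2.imwrite("pics/cmp9.png",np.vstack([cv2.resize(cv2.imread("pics/side9.png"),(480,300)),cv2.resize(b,(480,300))]))
E
```

```text
34.33 [ 0.7652 -0.1695  0.1472] [-0.16 -0.28  0.33] 0.0917
35.07 [ 0.765  -0.1694  0.1471] [ 0.01 -0.19  0.35] 0.0478
35.85 [ 0.758  -0.1697  0.1471] [-3.45  0.85  2.26] 0.0475
36.63 [ 0.7584 -0.1697  0.147 ] [-0.26 -0.28  0.67] 0.0917
310 85 177 [ 0.9829 -0.0334  0.1385] [ 0.6653 -0.027   0.1273]
320 85 177 [ 0.9815 -0.0675  0.1402] [ 0.6653 -0.0603  0.1241]
395 85 177 [ 0.9751 -0.3226  0.1425] [ 0.6578 -0.309   0.1341]
405 85 177 [ 0.9751 -0.3569  0.141 ] [ 0.6572 -0.3423  0.1335]
top 0 ((17.689739227294922, 47.142784118652344), (14.84117317199707, 63.7516975402832), 5.355824947357178) [17.030304 49.272728]
top 7 ((17.468669891357422, 45.18841552734375), (14.854053497314453, 63.8109130859375), 5.04245138168335) [16.92629  47.154793]
top 9 ((17.63414764404297, 47.207313537597656), (14.813663482666016, 63.80270767211914), 4.969740867614746) [17.064152 49.099373]
side 0 ((43.099998474121094, 26.800003051757812), (67.9764633178711, 12.969194412231445), 26.56505012512207) [45.526787 28.779762]
side 7 ((41.283992767333984, 26.447444915771484), (67.2308349609375, 12.79404354095459), 25.76932716369629) [43.193798 28.023256]
side 9 ((43.099998474121094, 26.800003051757812), (67.9764633178711, 12.969194412231445), 26.56505012512207) [45.290714 28.761036]
39.77 [0.4503 0.0493 0.3497] [0.16 0.12 1.15] 0.0918
```

View pics/cmp9.png

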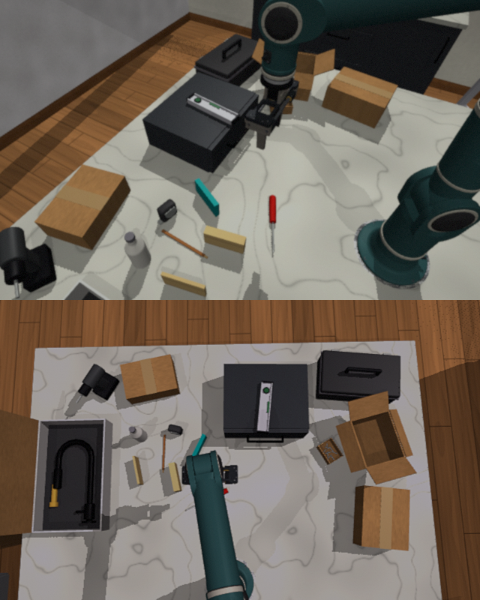

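The level is back within about 0.5 mm in both views. The first stop may have involved the level, so I'll confirm the drawer is shut with a gentle push beside it (y = −0.26).

```bash
python3 - <<'E'
from h import *
F=R(-0.024)
def pr(): 
    s=env.sense(); print(round(s["t"],2),s["ee_pos"].round(4),s["wrist_force"].round(2)); return s
effector.grasp(squeeze=20)
env.reach([0.60,-0.26,0.22],F); env.movel([0.60,-0.26,0.104],F,rate=0.12); env.pause(0.1); pr()
env.movel([0.640,-0.2606,0.104],F,rate=0.08); pr()
for x in np.arange(0.643,0.662,0.003):
    env.movel([x,-0.2608,0.104],F,rate=0.03); s=pr()
    if s["wrist_force"][0]<-14: break
env.movel([0.60,-0.26,0.104],F,rate=0.1)
env.movel([0.57,-0.26,0.25],F,rate=0.2)
q,_,_=cloud("side"); cv2.imwrite("pics/side10.png",q[:,:,::-1])
q,_,_=cloud("top"); cv2.imwrite("pics/top10.png",q[:,:,::-1])
g=q[:,:,1][95:182,335:372]; n,l,st,cc=cv2.connectedComponentsWithStats((g>110).astype(np.uint8)); print(cc[1+st[1:,4].argmax()])
pr()
E
```

```text
43.72 [ 0.6006 -0.2603  0.105 ] [ 0.71 -0.07 -0.04]
44.37 [ 0.6395 -0.2608  0.1038] [-0.39  0.22 -0.23]
44.62 [ 0.6429 -0.2609  0.1041] [-0.61  0.73 -0.39]
44.87 [ 0.6462 -0.2607  0.104 ] [ 0.36 -0.05 -0.42]
45.12 [ 0.6491 -0.2609  0.1039] [-0.03  0.23 -0.46]
45.37 [ 0.649  -0.2608  0.1039] [-8.09  1.96  5.93]
45.62 [ 0.6489 -0.2608  0.104 ] [-18.63   3.5   11.82]
[17.14197531 49.27407407]
47.31 [ 0.5696 -0.2594  0.2483] [-0.85 -0.79 -0.78]
```

View pics/side10.png

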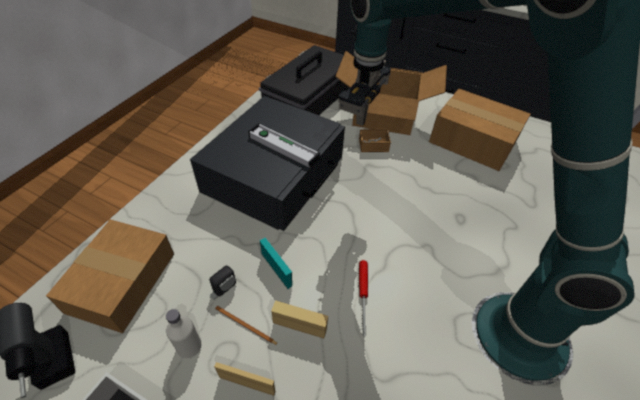

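The second push met an immediate hard stop at x = 0.649, as predicted, so the drawer was already shut. The picture shows it closed, with the level (285,143), the other strips (300,318) and (245,378), and the tools in place. The gripper touches nothing, so I'm handing in.

```bash
python3 -c "
from station import workorder
print(workorder.finish_job())"
```

```text
the job is handed in; nothing more can be done
None
```

The 18 mm strip is fully home in the gap, the drawer is fully shut, and I handed the job in shortly after 47 s on the robot's clock. One thing did get disturbed and put back: the spirit level.

- **Strip:** I picked the middle plywood strip, which measured 18.0 mm against 28.6 and 10.7 mm for the other two. I left the turquoise look-alike alone. After pressing, its top measured 110.1 mm at the front end and 110.4 mm where I pressed at the centre, against 110 mm expected. I inferred the rear end from those two readings and did not see it.
- **Drawer:** It hit a hard stop at about 20 N. A second push beside the level stopped immediately where predicted. From above, the unit with its front measured about 317 mm deep, against 318 mm when shut.
- **Level:** While shutting the drawer, the fingers nudged the overhanging end of the spirit level back about 6.5 mm. I gripped it lightly and slid it back. Both fixed cameras put it within about 0.5 mm of its starting place, but the top view still shows it turned by about 0.4°, which is within measuring error.
- **Everything else:** The other strips and tools looked unmoved in the last picture.

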